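# Let the lime roll out of the fruit dispenser

## Task

Let the lime roll out of the two-lane fruit dispenser: with closed or open fingers, just press down the black pad of the rocking lever that lifts the gate in front of the green lime, until the lime has rolled down to the low end of its lane, then let go so that the gate closes again. Do not touch the fruit, leave the orange naartjie shut in behind its gate with its lever unpressed, and do not disturb the jars, tools and other things on the counter.

Things in the scene. Friction and masses are not known exactly. Their poses are not given: they have to be found in the camera images.
- dispenser: Two-lane bamboo fruit chute fixed to the counter, 230 mm long, 424 mm wide over the pads, 117 mm tall. Origin on the counter, mid gate line; z up. Lanes (42 mm wide, centred at y +42 mm left, -42 mm right) slope down to -x to an end wall at x -135 mm; steel gates at x 0. A steel lever across each lane has the gate on its inner end, a black press pad on its outer end: left pad, left gate; right pad, right gate.
- left_pad (a point): Centre of the top face of the black press pad (50 mm along the dispenser's x, 44 mm along its y, 8 mm thick) on the outer end of the left rocking lever. It moves with the lever: at rest 112 mm above the counter, at x 0, y +190 mm in the dispenser's frame; about 37 mm lower when fully down.
- right_pad (a point): Centre of the top face of the black press pad (50 mm along the dispenser's x, 44 mm along its y, 8 mm thick) on the outer end of the right rocking lever. It moves with the lever: at rest 112 mm above the counter, at x 0, y -190 mm in the dispenser's frame; about 37 mm lower when fully down.
- lever_left (a joint): Rocking lever of the left (+y) lane, rad. 0 = at rest, gate closed; 0.5 = pad fully down at its stop, gate fully up; the fruit is free from about 0.4. Its level axis is parallel to the dispenser's x, 105 mm up, 75 mm inward of the pad's centre. A spring returns it to 0 when released; pushing the pad takes about 1.5 N at first, 3.5 N at the bottom.
- lever_right (a joint): Rocking lever of the right (-y) lane, rad. 0 = at rest, gate closed; 0.5 = pad fully down at its stop, gate fully up; the fruit is free from about 0.4. Its level axis is parallel to the dispenser's x, 105 mm up, 75 mm inward of the pad's centre. A spring returns it to 0 when released; pushing the pad takes about 1.5 N at first, 3.5 N at the bottom.
- lime: Green lime, a ball 40 mm across, about 40 g; origin at its centre. Starts behind the gate of the left or the right lane at random (x about +23 mm in the dispenser's frame). Once its gate is up it rolls down by itself in about 2 s and rests with its centre near x -115 mm. Its axes turn as it rolls.
- naartjie: Orange naartjie (mandarin), a ball 40 mm across; origin at its centre. Behind the gate of the other lane; it must stay there.
- jar1: Red spice jar, glass with dark steel twist cap, 46 mm across, 86 mm tall, standing on the round bamboo turntable; origin at the centre of its underside. A bystander.
- jar2: Yellow spice jar, glass with dark steel twist cap, 46 mm across, 86 mm tall, standing on the round bamboo turntable; origin at the centre of its underside. A bystander.
- jar3: Black spice jar, glass with dark steel twist cap, 46 mm across, 86 mm tall, standing on the round bamboo turntable; origin at the centre of its underside. A bystander.
- spatula: Stainless spatula lying on the counter, 300 mm long; origin under its middle. A bystander.
- lighter: Black plastic lighter lying on the counter, about 95 x 24 x 13 mm; origin at its underside. A bystander.
- skewer_holder: Steel cup, 68 mm across and 110 mm tall, with skewers standing up to 157 mm; origin at the centre of its underside. A bystander.
- grinder: Dark wooden pepper grinder, 48 mm across, 100 mm tall, standing on the counter beside the dispenser's low end, on the side of the left press pad; origin at the centre of its underside. A bystander.
Mind the look-alikes: they are no part of the job. Of the things that look like the lime, the smallest one is meant.

How it is judged:
By the outcome, as a careful person would: the job done as asked, in the order asked, and still so for the second after the job is handed in, with the robot touching nothing.
It also fails if it takes over 38 s, if anything falls off the work surface, if the arm or the gripper's body presses on something with over 40 N, if the wrist force passes 120 N, or if a joint passes its speed limit or range.

## Robot

A 6-joint arm with a two-finger parallel gripper is mounted at the origin on the work surface. World frame = base frame: x ahead of the robot, y to its left, z up, the work surface at z = 0. Lengths are in m, angles in rad, forces in N, time in s.
With the tool pointing down it reaches from about 0.4 to 0.825 m from the base axis. Payload 7 kg.
Tool frame: the origin (TCP) lies between the finger pads; the fingertips stand 17 mm ahead of it and the grasp point (between the pads) lies 2 mm behind it; x points along the fingers, z is the direction in which the jaws open and shut, and the axes are right-handed (so a half turn about x gives the same grasp; the last joint's range is limited). The gripper opens to 88 mm and grips with 3 to 60 N. Pads are 19 mm wide; open, the fingers measure 130 mm over their backs; the gripper's body (78 mm by 193 mm) begins 47 mm behind the grasp point.
Start: joints at [-0.965, 0.359, 0.012, 0, -1.224, -0.288], TCP at [0.211, -0.641, 0.244] pointing down, gripper open.
Joint ranges: [-3.07, 3.07], [-1.43, 2.12], [-1.02, 1.25], [-3.03, 1.67], [-3.05, -0], [-3.03, 3.03]. Speed limits (rad/s): [2.39, 2.39, 3.01, 3.14, 3.14, 3.14].

## Interface

Orientations are given as [roll, pitch, yaw] about the fixed x, y, z axes, in that order (R = Rz(yaw) Ry(pitch) Rx(roll)).
In Python, from station import * gives the robot as it stands.
- The arm moves only by the tool step_arm, never from a script. Its argument "deltas" is a list of rows, each a list of 5 numbers: the shift along the tool's x, y, z in cm, then the turn about the tool's x in degrees, then the closure, from 0 (fully open) to 1 (shut). In form: [[dx, dy, dz, roll, fingers], ...]. A call has exactly 10 rows; each row is the pose to reach, as a shift and turn from the pose commanded when the call began, along the tool's axes at that moment; what a row does not reach only later rows make up. A row lasts 1/12 s, in which the tool goes at most 41.7 mm and 7.16 degrees, less where a joint would pass 70% of its speed; a pose out of reach is approached as far as the arm can. A call with a gripper value outside its range is refused whole. The fingers move at their own pace and stop on an object; "squeeze" is the grip in N (left out, the last holds). Time passes only in rows, so rows that repeat a pose let the fingers close, or fill a call up. It gives the time, the measured TCP pose, the force and the opening at its end, in the units of the state.
- get_state(): the state, without advancing time (a new reading comes with each control period).
- grab_frame(name): name is "scene" or "top" or "wrist"; returns a dict with "pixels" (420x560x3 uint8, red, green, blue), "range_z" (420x560 float32, m along the optical axis (not along the pixel's ray), 0 where there is no reading), "fx", "fy", "cx", "cy" (pixels), "view" (4x4, takes a point from world to camera coordinates); the wrist camera has in their place "hand_eye" (4x4, takes a point from camera to tool coordinates, whose origin is the TCP and whose axes are the tool frame's). Camera axes: x right, y down, z forward; pixel columns grow to the right and rows downward; lengths in m; the calibration is good to about 2 mm. A picture is of the moment at which its call begins: read the wrist's pose just before it.
- job_done(): hands the job in, once; it reports no verdict.
Trained networks look in the newest picture that a camera, given by its name, has taken for a name from the list of things; names that differ only in an ending like _2 or _b are one class to them, and where a whole thing is asked for, a point or a joint stands for the part that bears it (a point fixed in the world has none). Each returns a list of dicts, best first, with "conf" (0 to 1); they miss things now and then, are a little off and sometimes report something else, mostly with a low value. They report only what shows in the picture. A call takes as long as a camera call. They do not tell look-alikes from the thing itself.
- boxes_of(thing, camera): "extent" ([left, top, right, bottom] in pixels, round what is visible of it).
- masks_of(thing, camera): "mask" (420x560 bool, what is visible of it) and "extent" ([left, top, right, bottom] in pixels, round what is visible of it).
The state is a dict: "t": time; "q": joint angles; "qd": joint speeds; "joint_efforts": joint torques, N m; "eef_pos": TCP position; "ee_rot": TCP orientation; "force": force on the tool from outside, world axes, zero at the start; "moment": the same for the moment, N m; "width": finger opening in m.
Only numpy, scipy, OpenCV 4.12 (cv2) and the standard library are available. Lean on these libraries where they do the work, as an engineer would, in place of code of your own. Each camera call takes 0.05 s, during which the arm holds its last target.

## Working session

There is one attempt and no reset: what is moved stays moved. The work goes in short steps, Python scripts to look and compute and a tool call to move; the robot and the scene stay as the last step left them, time stands still between calls to the robot, and variables do not carry over. Pictures are saved under pics/ and viewed, and the job is handed in when it is done.

Besides the shell and the picture viewer there is one more tool, called after "Request:" as a command line: name --pt "numbers of a row" for each row, then --argument value for the rest. step_arm: Moves the arm, as the interface text tells. Its arguments: {"type":"object","properties":{"deltas":{"type":"array"},"squeeze":{"type":"number"}},"required":["deltas"]}

```bash
mkdir -p pics; python3 - <<'E'
from station import *
import cv2,numpy as np
s=get_state();print(s['t'],s['eef_pos'],s['ee_rot'],s['q'],s['force'],s['width'])
for c in('scene','top'):
    f=grab_frame(c);cv2.imwrite(f'pics/{c}0.png',f['pixels'][:,:,::-1])
    np.savez(c+'0.npz',**f)
    for n in('lime','naartjie','left_pad','right_pad','grinder'):
        print(c,n,[(round(b['conf'],2),[round(x) for x in b['extent']]) for b in boxes_of(n,c)])
E
```

```text
0.0 [ 0.21076697 -0.64076074  0.2425915 ] [0.08747933 1.56909244 1.97598645] [-9.64879223e-01  3.59423706e-01  1.10465546e-02 -3.61218121e-04
 -1.22408888e+00 -2.88083284e-01] [0.26906769 0.21667771 1.1956211 ] 0.08761925365623664
scene lime [(0.79, [244, 262, 263, 281]), (0.74, [276, 248, 297, 269]), (0.67, [240, 211, 258, 227]), (0.65, [184, 166, 324, 257])]
scene naartjie [(0.66, [266, 202, 285, 213])]
scene left_pad [(0.94, [262, 163, 326, 208]), (0.65, [274, 158, 285, 189]), (0.24, [235, 267, 350, 316])]
scene right_pad [(0.68, [187, 204, 250, 237])]
scene grinder [(0.75, [274, 158, 288, 191]), (0.18, [182, 162, 323, 257])]
top lime [(0.69, [318, 188, 334, 206]), (0.5, [291, 186, 310, 202]), (0.47, [303, 224, 315, 236])]
top naartjie [(0.54, [226, 226, 288, 248])]
top left_pad [(0.6, [230, 228, 291, 249])]
top right_pad [(0.92, [302, 229, 363, 249])]
top grinder [(0.73, [246, 263, 262, 279]), (0.57, [137, 217, 158, 235]), (0.39, [301, 229, 362, 247]), (0.24, [156, 203, 178, 219])]
```

View pics/scene0.png

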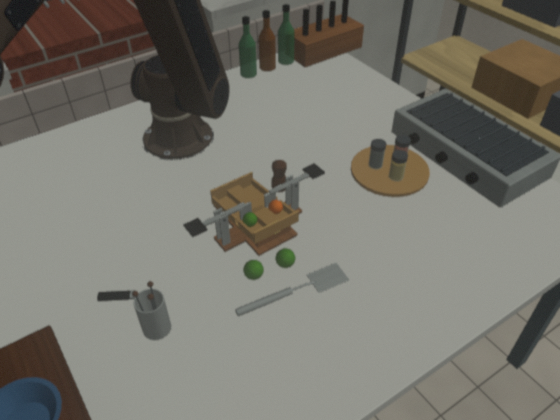

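View pics/top0.png

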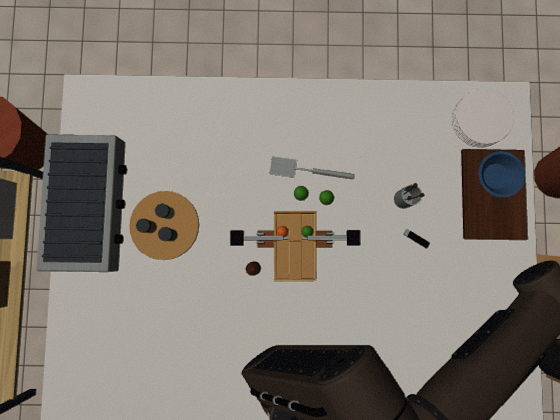

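```bash
python3 - <<'E'
import cv2,numpy as np
a=cv2.imread('pics/scene0.png')[140:330,160:380];b=cv2.imread('pics/top0.png')[160:300,200:400]
cv2.imwrite('pics/sc.png',cv2.resize(a,None,fx=3,fy=3,interpolation=2));cv2.imwrite('pics/tc.png',cv2.resize(b,None,fx=4,fy=4,interpolation=2))
E
```

```text
(no output)
```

View pics/sc.png

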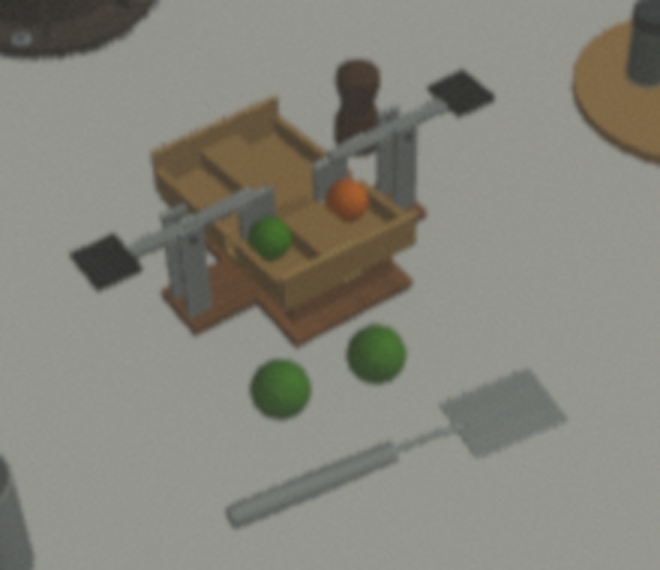

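View pics/tc.png

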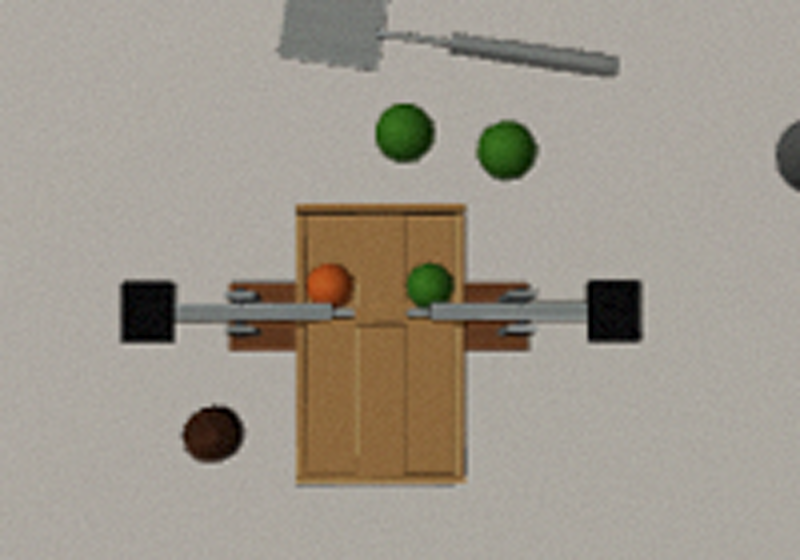

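The lime sits behind the gate at the image right (top view about 307,231). The grinder is on the left side at the low end, so this is the right lane and right pad, at top view about (353,238). The two bigger green balls lie on the counter. Next I'll work out where the pad is.

```bash
cat > h.py <<'E'
import numpy as np
from scipy.spatial.transform import Rotation as R
def world(f,u,v,z):
    c=np.stack([(u-f['cx'])/f['fx']*z,(v-f['cy'])/f['fy']*z,z,np.ones_like(z)],-1)
    return (c@np.linalg.inv(f['view']).T)[...,:3]
E
python3 - <<'E'
from h import *; from station import *
vv,uu=np.mgrid[:420,:560].astype(float)
for c,box in(('top',(225,225,370,252)),('scene',(180,155,335,245))):
    f=dict(np.load(c+'0.npz'));P=world(f,uu,vv,f['range_z'].astype(float))
    dark=(f['pixels'].max(2)<50)&(f['range_z']>0)&(P[...,2]>.095)&(P[...,2]<.13)
    m=np.zeros_like(dark);m[box[1]:box[3],box[0]:box[2]]=1
    import cv2
    n,l,st,_=cv2.connectedComponentsWithStats((dark&m).astype(np.uint8))
    for i in range(1,n):
        if st[i,4]>30:
            p=P[l==i];print(c,st[i],p.mean(0).round(4),p.min(0).round(3),p.max(0).round(3), np.median(p,0).round(4))
s=get_state();r=R.from_euler('xyz',s['ee_rot']).as_matrix();print(r.round(3))
E
```

```text
top [231 231  13  14 174] [0.5067 0.1901 0.1116] [0.485 0.169 0.101] [0.528 0.209 0.12 ] [0.5077 0.1895 0.1115]
top [347 230  13  15 192] [ 0.5142 -0.1883  0.1114] [ 0.491 -0.209  0.1  ] [ 0.538 -0.168  0.117] [ 0.5143 -0.1881  0.1116]
[[ 0.    -0.95  -0.312]
 [-0.    -0.312  0.95 ]
 [-1.    -0.    -0.   ]]
```

Request:
step_arm --pt "0 -2 1.6 -5 1" --pt "0 -5 3.9 -11 1" --pt "0 -8 6.3 -18 1" --pt "0 -11 8.6 -25 1" --pt "0 -14 11 -32 1" --pt "0 -17 13.3 -39 1" --pt "0 -20 15.7 -46 1" --pt "0 -23 18 -53 1" --pt "0 -26 20.4 -60 1" --pt "0 -29 22.7 -66 1" --squeeze 10

```text
t: 1.43
eef_pos: [0.4161, -0.3332, 0.244]
ee_rot: [2.921, 1.57, -0.316]
force: [0.9, -0.3, -0.7]
width: 0.0265
```

```bash
cat > w.py <<'E'
from h import *; from station import *
s=get_state();r=R.from_euler('xyz',s['ee_rot']).as_matrix()
print(s['t'],s['eef_pos'].round(4),s['width'],np.round(s['force'],2));print(r.round(3))
print('jaw yaw',np.degrees(np.arctan2(r[1,2],r[0,2])),'delta cm',(r.T@(np.array([.513,-.188,.145])-s['eef_pos'])*100).round(2))
E
python3 w.py
```

```text
1.4333 [ 0.4161 -0.3332  0.244 ] 0.02651909613460841 [ 0.86 -0.3  -0.7 ]
[[ 0.001 -0.095 -0.996]
 [-0.    -0.996  0.095]
 [-1.     0.    -0.001]]
jaw yaw 174.56947356559826 delta cm [  9.9  -15.37  -8.26]
```

Request:
step_arm --pt "0 -3 -1.6 -2 1" --pt "0 -6 -3.2 -4 1" --pt "0.5 -9 -4.9 -6 1" --pt "1 -12 -6.5 -6.5 1" --pt "2 -14.5 -7.8 -6.5 1" --pt "3 -15.4 -8.3 -6.5 1" --pt "4 -15.4 -8.3 -6.5 1" --pt "5 -15.4 -8.3 -6.5 1" --pt "6 -15.4 -8.3 -6.5 1" --pt "6 -15.4 -8.3 -6.5 1"

```text
t: 2.27
eef_pos: [0.5117, -0.1907, 0.1812]
ee_rot: [-0.178, 1.567, 2.975]
force: [0.2, -0.2, -0.5]
width: 0.0002
```

```bash
python3 w.py; python3 - <<'E'
from station import *
import cv2,numpy as np
o=[]
for c in('scene','top'):
    f=grab_frame(c);p=f['pixels'][:,:,::-1]
    p=p[140:270,160:350] if c=='scene' else p[170:300,200:390]
    o.append(cv2.resize(p,None,fx=2,fy=2,interpolation=2))
cv2.imwrite('pics/a1.png',np.hstack(o))
E
```

```text
2.2667 [ 0.5117 -0.1907  0.1812] 0.00024416045275881784 [ 0.17 -0.22 -0.48]
[[-0.004  0.011 -1.   ]
 [ 0.001 -1.    -0.011]
 [-1.    -0.001  0.004]]
jaw yaw -179.37876788756824 delta cm [ 3.62 -0.27 -0.14]
```

View pics/a1.png

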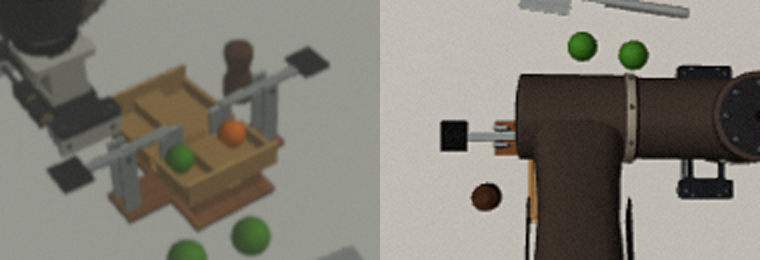

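Request:
step_arm --pt "0.8 -0.2 -0.1 0 1" --pt "1.6 -0.2 -0.1 0 1" --pt "2.4 -0.2 -0.1 0 1" --pt "3.2 -0.2 -0.1 0 1" --pt "4 -0.2 -0.1 0 1" --pt "4.8 -0.2 -0.1 0 1" --pt "5.4 -0.2 -0.1 0 1" --pt "5.8 -0.2 -0.1 0 1" --pt "6.2 -0.2 -0.1 0 1" --pt "6.2 -0.2 -0.1 0 1"

```text
t: 3.2
eef_pos: [0.5143, -0.1882, 0.1209]
ee_rot: [0.179, 1.57, -2.95]
force: [-0.9, -1.6, 2.4]
width: 0.0005
```

```bash
cat > look.py <<'E'
import sys
from station import *
import cv2,numpy as np
f=grab_frame('scene');p=f['pixels'][:,:,::-1][130:270,160:350]
w=grab_frame('wrist')['pixels'][:,:,::-1]
a=cv2.resize(p,None,fx=2.1,fy=2.1,interpolation=2)
cv2.imwrite(sys.argv[1],np.hstack([a,cv2.resize(w,(a.shape[0]*4//3,a.shape[0]))]))
E
python3 w.py;python3 look.py pics/a2.png
```

```text
3.2 [ 0.5143 -0.1882  0.1209] 0.00046256238964815876 [-0.94 -1.58  2.38]
[[-0.001  0.012 -1.   ]
 [-0.    -1.    -0.012]
 [-1.     0.     0.001]]
jaw yaw -179.291548618916 delta cm [-2.41 -0.02  0.13]
```

View pics/a2.png

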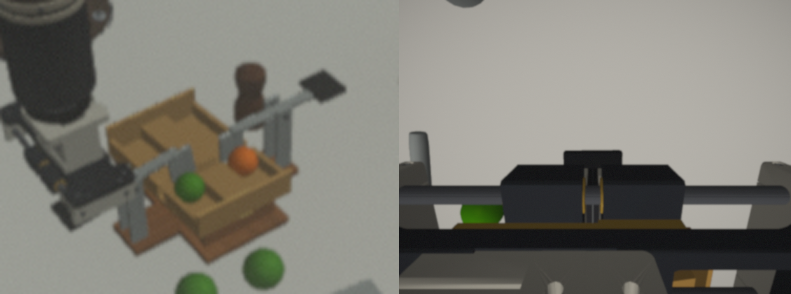

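The fingers are on the pad (contact, about 2.4 N) and the gripper body is clear of the posts. Now I'll press.

Request:
step_arm --pt "0.4 0 0 0 1" --pt "0.8 0 0 0 1" --pt "1.2 0 0 0 1" --pt "1.6 0 0 0 1" --pt "1.9 0 0 0 1" --pt "2.2 0 0 0 1" --pt "2.4 0 0 0 1" --pt "2.5 0 0 0 1" --pt "2.5 0 0 0 1" --pt "2.5 0 0 0 1"

```text
t: 4.13
eef_pos: [0.5147, -0.1882, 0.0967]
ee_rot: [2.707, 1.57, -0.423]
force: [0.1, 0.8, 4.4]
width: 0.0006
```

```bash
python3 w.py;python3 look.py pics/a3.png
```

```text
4.1333 [ 0.5147 -0.1882  0.0967] 0.0005561292825409167 [0.1  0.76 4.36]
[[ 0.     0.012 -1.   ]
 [-0.    -1.    -0.012]
 [-1.     0.    -0.   ]]
jaw yaw -179.28723446180234 delta cm [-4.83 -0.02  0.17]
```

View pics/a3.png

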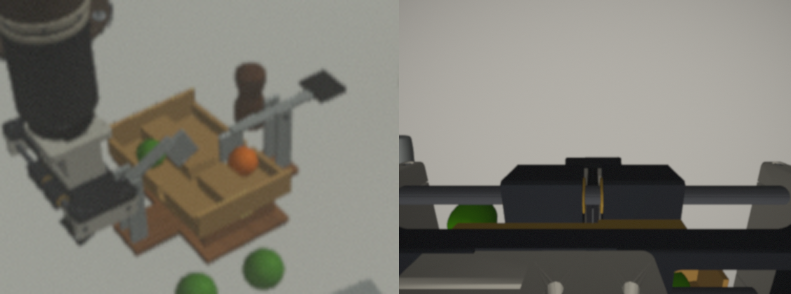

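The gate is up and the lime is already partway down the lane, at about (152,150) in the left crop. I'll hold the pad down for about 2 s.

Request:
step_arm --pt "0 0 0 0 1" --pt "0 0 0 0 1" --pt "0 0 0 0 1" --pt "0 0 0 0 1" --pt "0 0 0 0 1" --pt "0 0 0 0 1" --pt "0 0 0 0 1" --pt "0 0 0 0 1" --pt "0 0 0 0 1" --pt "0 0 0 0 1"

```text
t: 5.07
eef_pos: [0.5146, -0.1881, 0.0966]
ee_rot: [2.96, 1.571, -0.169]
force: [1.5, 0.2, 3.4]
width: 0.0001
```

Request:
step_arm --pt "0 0 0 0 1" --pt "0 0 0 0 1" --pt "0 0 0 0 1" --pt "0 0 0 0 1" --pt "0 0 0 0 1" --pt "0 0 0 0 1" --pt "0 0 0 0 1" --pt "0 0 0 0 1" --pt "0 0 0 0 1" --pt "0 0 0 0 1"

```text
t: 5.9
eef_pos: [0.5146, -0.1881, 0.0966]
ee_rot: [-2.961, 1.571, 0.193]
force: [1.9, -0.6, 3.6]
width: 0.0004
```

```bash
python3 w.py;python3 look.py pics/a4.png
```

```text
5.9 [ 0.5146 -0.1881  0.0966] 0.00044205343118164646 [ 1.93 -0.62  3.56]
[[ 0.     0.012 -1.   ]
 [ 0.    -1.    -0.012]
 [-1.    -0.    -0.   ]]
jaw yaw -179.29234549920767 delta cm [-4.84 -0.01  0.16]
```

View pics/a4.png

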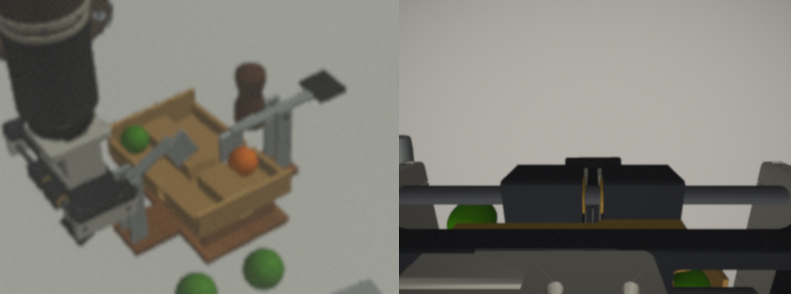

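The lime is at the low end, at about (136,138). Now I'll release by going straight up and then backing away to the right.

Request:
step_arm --pt "-0.6 0 0 0 1" --pt "-1.2 0 0 0 1" --pt "-1.8 0 0 0 1" --pt "-2.4 0 0 0 1" --pt "-3 0 0 0 1" --pt "-4 0 0 0 1" --pt "-5.5 0 0 0 1" --pt "-7.5 0 0 0 1" --pt "-10 0 0 0 1" --pt "-13 0 0 0 1"

```text
t: 6.83
eef_pos: [0.5135, -0.1876, 0.2269]
ee_rot: [-0.349, 1.568, 2.804]
force: [0.6, 0.3, 0.6]
width: 0.0006
```

Request:
step_arm --pt "-2 1 0 0 1" --pt "-2 3 0 0 1" --pt "-2 6 0.5 0 1" --pt "-2 9 1 0 1" --pt "-2 12 1.5 0 1" --pt "-2 15 2 0 1" --pt "-2 18 2.5 0 1" --pt "-2 20 3 0 1" --pt "-2 20 3 0 1" --pt "-2 20 3 0 1"

```text
t: 7.67
eef_pos: [0.4864, -0.3891, 0.2465]
ee_rot: [-0.986, 1.57, 2.166]
force: [-0.5, 0.2, -0.6]
width: 0.0008
```

```bash
python3 w.py; python3 - <<'E'
from station import *
import cv2,numpy as np
o=[]
from h import *
vv,uu=np.mgrid[:420,:560].astype(float)
for c in('scene','top'):
    f=grab_frame(c);p=f['pixels'][:,:,::-1]
    for n in ('lime','naartjie','right_pad'):
        print(c,n,[(round(b['conf'],2),[round(x) for x in b['extent']]) for b in boxes_of(n,c)])
    if c=='top':
        P=world(f,uu,vv,f['range_z'].astype(float))
        for nm,q in(('L',(231,231)),('R',(347,230))): print(nm,np.median(P[q[1]+3:q[1]+11,q[0]+3:q[0]+10].reshape(-1,3),0).round(4))
        p=p[160:300,200:390]
    else: p=p[140:280,160:350]
    o.append(cv2.resize(p,None,fx=2.1,fy=2.1,interpolation=2))
cv2.imwrite('pics/a5.png',np.hstack(o))
E
```

```text
7.6667 [ 0.4864 -0.3891  0.2465] 0.0007822929270991105 [-0.54  0.22 -0.61]
[[-0.001  0.01  -1.   ]
 [ 0.001 -1.    -0.01 ]
 [-1.    -0.001  0.001]]
jaw yaw -179.41800026500815 delta cm [ 10.16 -20.08  -2.87]
scene lime [(0.77, [276, 247, 297, 268]), (0.7, [243, 260, 263, 283]), (0.53, [273, 158, 285, 188]), (0.45, [215, 190, 233, 203]), (0.18, [96, 290, 132, 303])]
scene naartjie [(0.52, [266, 200, 286, 214])]
scene right_pad [(0.73, [184, 204, 248, 238])]
top lime [(0.5, [291, 185, 309, 202])]
top naartjie [(0.4, [277, 230, 290, 235])]
top right_pad [(0.95, [302, 230, 362, 246]), (0.68, [230, 229, 290, 246]), (0.49, [270, 157, 351, 179])]
L [0.5066 0.1891 0.1118]
R [ 0.5146 -0.1882  0.1119]
```

View pics/a5.png

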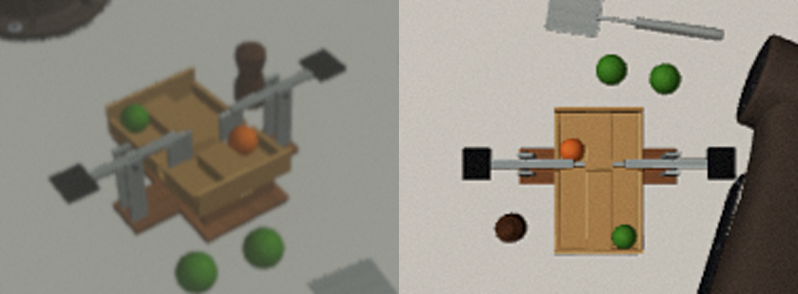

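The lime is at the low end of the right lane. Both pads are back at 112 mm, the naartjie is still behind its gate, and everything else in view is where it was.

```bash
python3 -c "
from station import *
print(job_done())"
```

```text
the job is handed in; nothing more can be done
None
```

The lime rolled out to the low end of its lane, and I handed the job in after about 8 s on the robot's clock. It was behind the right gate, so I pressed the right pad with closed fingers, about 3.5–4.5 N at the bottom. I held it down until the lime had reached the end wall, then lifted straight off and moved the arm clear.

- **Lime:** the last pictures show it resting at the low end of the right lane.
- **Pads:** the right pad measured 112 mm above the counter, so its gate is closed again. The left pad, which I never pressed, also measured 112 mm.
- **Naartjie:** it is still behind its gate.
- **Other things:** the grinder, the two larger green balls and the visible part of the spatula look unmoved. I did not check the jars, lighter and skewer holder again at the end. The arm passed well above the lighter and skewer holder and never went near the jars, and I felt no contact except on the pad.

The top-camera network did not report the lime at its final spot, but the picture from that camera shows it there, and so does the scene camera. No check disagreed otherwise.

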